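Hook the ledge bracket into the slotted display stand and lock it

TASK

Pick up the loose brass ledge bracket, hook its two claws into the slots of the brass strip on the wooden display stand, and press it down until it drops fully home and the spring catch locks it. Leave it hanging level on the stand, do not force it, and leave the other things on the desk where they are.

Things in the scene. Friction and masses are not known exactly. Their poses are not given: they have to be found in the camera images.
- bracket_grip (a point): Loose brass ledge bracket, 0.16 to 0.29 kg, standing upright on its ledge. This point is the centre of its upright rib: grip here from above, fingers closing along its y. Axes: x from the ledge's free end to the back plate and claws, z up. The rib is 12 mm thick, from 26 behind to 90 ahead of this point, 24 below to 20 above; below it the ledge, 44 wide, underside 32 below.
- bracket: The same bracket; origin in the plane of its back face, level with its underside, 98 mm ahead of and 32 below bracket_grip. It is 170 long, 44 wide, 100 high. Beyond the back face project 2 claws and a tongue between them, all 10 thick, centred on y=0. Claw: neck 8 high, 12 long, barb at its end 18 down from the neck; neck undersides at z=20 and 90. Tongue: 11 long, z=56 to 61.
- bracket_tab (a point): Centre of the top of the bracket's flat press tab, 40 (x) by 36 (y) mm, at the top of the back plate right above the claws: the place to press down. It lies 76 mm ahead of and 68 mm above bracket_grip. Same axes.
- upright: Display stand fixed to the desk; origin on the desk below upright_face, same axes. Wooden foot 130 x 110 mm, top 16 high, reaching 53 in front of the face; wooden post 72 wide, 199 high; in front of it a vertical brass strip 44 wide with 3 slots, each 14 wide, in its middle line, at heights 75-107 (lower claw), 109-141 (tongue), 145-177 mm (upper claw). Plate 4 thick, hollow behind.
- upright_face (a point): Point in the plane of the strip's front face, on the middle line of the POST, 120 mm above the desk. x points into the post (the way the claws go in), y left as seen facing the stand, z up. The strip with its slots sits up to 8 mm left or right (y) of this middle line: how far is not reported, find it by touch or by eye. It stays where it is.
- catch (a joint): Steel spring catch behind the middle slot: 0 = out, to 0.0075 m pushed in. Enter the claws with the bracket's underside 76 (+-3) mm above the desk until the back face meets the strip, then lower: at 64 to 69 mm the tongue rests on the catch. A push of 6 to 15 N on the tab drives it past; the catch springs out over the tongue. Locked, the underside is at 55 mm and bracket_tab at 155 mm.
- rubber_stamp: Rubber stamp with a turned handle, 26 x 54 x 69 mm, standing on the desk, origin under its centre; leave alone.
- mug: Stoneware mug, 82 x 118 x 94 mm, origin under its middle; leave alone.
- ink_bottle: Square ink bottle with a round cap, 47 x 46 x 56 mm, origin under its centre; leave alone.
Things that resemble listed ones, but are neither listed nor needed, are in the scene too. Leave any orange look-alike of the upright alone.

How it is judged:
By the outcome, as a careful person would: the job done as asked, in the order asked, and still so for the second after the job is handed in, with the robot touching nothing.
It also fails if it takes over 56 s, if anything falls off the work surface, if the arm or the gripper's body presses on something with over 40 N, if the wrist force passes 120 N, or if a joint passes its speed limit or range.

ROBOT

A 6-joint arm with a two-finger parallel gripper is mounted at the origin on the work surface; the furniture and walls round the work are solid. World frame = base frame: x ahead of the robot, y to its left, z up, the work surface at z = 0. Lengths are in mm, angles in rad, forces in N, time in s.
With the tool pointing down it reaches from about 325 to 775 mm from the base axis. Payload 5.5 kg.
Tool frame: the origin (TCP) lies on the mounting face of the last link; the fingertips stand 173 mm ahead of it and the grasp point (between the pads) lies 155 mm ahead of it (tips_ahead is the distance from the TCP to the fingertips, in mm); z points along the fingers, y is the line along which they close (so a half turn about z gives the same grasp; the last joint's range is limited). The gripper opens to 85 mm and grips with 20 to 120 N. Pads are 22 mm wide; open, the fingers measure 114 mm over their backs; the gripper's body (76 mm by 85 mm) begins 54 mm behind the grasp point. The pads swing forward as they close: fully open they stand 13 mm farther back than shut.
Start: joints at [1.177, 0.091, 1.231, -0, 1.82, -0.057], TCP at [198.286, 566.304, 404.675] pointing down, gripper open.
Joint ranges: [-2.87, 2.87], [-0.86, 2.18], [0.17, 2.46], [-1.51, 4.65], [0.06, 2.69], [-2.65, 2.65]. Speed limits (rad/s): [2.57, 2.57, 3.01, 3.14, 3.14, 3.14].

INTERFACE

Orientations are given as a rotation vector (axis times angle).
In Python, from cell import * gives the robot as it stands.
- The arm moves only by the tool jog_arm, never from a script. Its argument "increments" is text: rows parted by semicolons, each of 7 numbers parted by spaces: the shift along the tool's x, y, z in mm, then the turn, a rotation vector about the tool's x, y, z in rad, then the gripper's target within -1 to 1 (shut at 1, half-way at 0, fully open at -1). In form: x y z wx wy wz claw; .... A call has 1 to 10 rows; each row is the pose to reach, as a shift and turn from the pose commanded when the call began, along the tool's axes at that moment; what a row does not reach only later rows make up. A row lasts 1/12 s, in which the tool goes at most 41.7 mm and 7.16 degrees, less where a joint would pass 70% of its speed; a pose out of reach is approached as far as the arm can. A call with a gripper value outside its range is refused whole. The fingers move at their own pace and stop on an object; "newtons" is the grip in N (left out, the last holds). Time passes only in rows, so rows that repeat a pose let the fingers close. It gives the time, the measured TCP pose, the force, the opening and the grip force at its end, in the units of the state.
- state(): the state, without advancing time (a new reading comes with each control period).
- snapshot(name): name is "scene" or "top"; returns the picture (420x560x3 uint8, red, green, blue); there is no depth.
- get_calibration(name): a dict with "intrinsics" (3x3 intrinsics, pixels), "R" (3x3) and "t" (3): a world point X has camera coordinates R X + t. Camera axes: x right, y down, z forward; pixel columns grow to the right and rows downward; lengths in mm; the calibration is good to about 2 mm. A picture is of the moment at which its call begins. get_calibration takes no time and is no camera call.
- finish_job(): hands the job in; it is judged then, once.
Trained networks look in the newest picture that a camera, given by its name, has taken for a name from the list of things; names that differ only in an ending like _2 or _b are one class to them, and where a whole thing is asked for, a point or a joint stands for the part that bears it (a point fixed in the world has none). Each returns a list of dicts, best first, with "conf" (0 to 1); they miss things now and then, are a little off and sometimes report something else, mostly with a low value. They report only what shows in the picture. A call takes as long as a camera call. They do not tell look-alikes from the thing itself.
- find_in(camera, name): "bbox" ([centre column, centre row, width, height] in pixels, round what is visible of it).
- masks_of(camera, name): "mask" (420x560 bool, what is visible of it) and "bbox" ([centre column, centre row, width, height] in pixels, round what is visible of it).
The state is a dict: "clock": time; "joint_positions": joint angles; "qd": joint speeds; "effort": joint torques, N m; "tcp_pos": TCP position; "ee_rot": TCP orientation; "ft_force": force on the tool from outside, world axes, zero at the start; "moment": the same for the moment, N m; "grip_width": opening from 0.0 (shut) to 1.0 (fully open); "grip_force": force on a finger pad.
Only numpy, scipy, OpenCV 4.12 (cv2) and the standard library are available. Lean on these libraries where they do the work, as an engineer would, in place of code of your own. Each camera call takes 0.05 s, during which the arm holds its last target. There are 200 camera calls.

## Working session

There is one attempt and no reset: what is moved stays moved. The work goes in short steps, Python scripts to look and compute and a tool call to move; the robot and the scene stay as the last step left them, time stands still between calls to the robot, and variables do not carry over. Pictures are saved under pics/ and viewed, at most 10 in all, crops included, and the job is handed in when it is done.

Besides the shell and the picture viewer there is one more tool, called as name(argument=value, ...), one argument or row to a line, values as JSON. jog_arm: Moves the arm, as the interface text tells. Its arguments: {"type":"object","properties":{"increments":{"type":"string"},"newtons":{"type":"number"}},"required":["increments"]}

```bash
mkdir -p pics
python3 - <<'E'
from cell import *
import cv2,numpy as np
s=state();print({k:np.round(v,3) for k,v in s.items()})
for c in("scene","top"):
    im=snapshot(c);cv2.imwrite(f"pics/{c}0.png",im[:,:,::-1])
    k=get_calibration(c);print(c,np.round(k["intrinsics"],1).tolist(),np.round(k["R"],4).tolist(),np.round(k["t"],1).tolist())
    for n in("bracket","upright","bracket_tab","catch","mug","ink_bottle","rubber_stamp"):
        print(c,n,[(round(d["conf"],2),np.round(d["bbox"]).tolist()) for d in find_in(c,n)][:3])
E
```

```text
{'clock': np.float64(0.0), 'joint_positions': array([ 1.177,  0.092,  1.232,  0.   ,  1.82 , -0.057]), 'qd': array([-0.001, -0.002,  0.002, -0.001,  0.002, -0.001]), 'effort': array([ 3.0000e-03, -4.5871e+01, -4.1805e+01,  0.0000e+00,  1.1000e-02,
       -0.0000e+00]), 'tcp_pos': array([198.332, 566.329, 403.521]), 'ee_rot': array([-5.270e-01, -3.097e+00,  3.000e-03]), 'ft_force': array([0.259, 0.407, 0.908]), 'moment': array([-0.023,  0.071,  0.014]), 'grip_force': np.float64(0.0), 'grip_width': np.float64(0.997)}
scene [[460.8, 0.0, 279.7], [0.0, 460.8, 207.4], [0.0, 0.0, 1.0]] [[0.5894, -0.8079, -0.0011], [-0.3371, -0.2447, -0.9091], [0.7342, 0.5362, -0.4165]] [-356.3, 225.2, 896.8]
scene bracket [(0.84, [215.0, 202.0, 46.0, 51.0])]
scene upright [(0.97, [316.0, 192.0, 52.0, 84.0]), (0.71, [313.0, 302.0, 83.0, 138.0])]
scene bracket_tab []
scene catch []
scene mug [(0.63, [401.0, 219.0, 41.0, 41.0])]
scene ink_bottle [(0.64, [261.0, 246.0, 20.0, 28.0])]
scene rubber_stamp [(0.61, [353.0, 235.0, 13.0, 29.0])]
top [[524.7, 0.0, 278.1], [0.0, 524.7, 212.9], [0.0, 0.0, 1.0]] [[0.0044, -1.0, -0.0041], [-0.9967, -0.0041, -0.0807], [0.0807, 0.0045, -0.9967]] [-83.0, 459.6, 1669.9]
top bracket [(0.62, [211.0, 200.0, 18.0, 54.0])]
top upright [(0.63, [372.0, 295.0, 37.0, 44.0])]
top bracket_tab [(0.84, [209.0, 202.0, 14.0, 55.0])]
top catch [(0.57, [288.0, 161.0, 38.0, 48.0])]
top mug [(0.64, [359.0, 144.0, 30.0, 38.0])]
top ink_bottle [(0.52, [285.0, 235.0, 16.0, 15.0])]
top rubber_stamp [(0.43, [332.0, 180.0, 20.0, 13.0])]
```

Run:
```python
import cv2
a=cv2.imread("pics/scene0.png")[130:390,150:460];cv2.imwrite("pics/a.png",cv2.resize(a,None,fx=2.3,fy=2.3,interpolation=2)[:600,:800])
b=cv2.imread("pics/top0.png")[110:330,160:420];cv2.imwrite("pics/b.png",cv2.resize(b,None,fx=2.7,fy=2.7,interpolation=2)[:600,:800])
```

```text
(no output)
```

View pics/a.png

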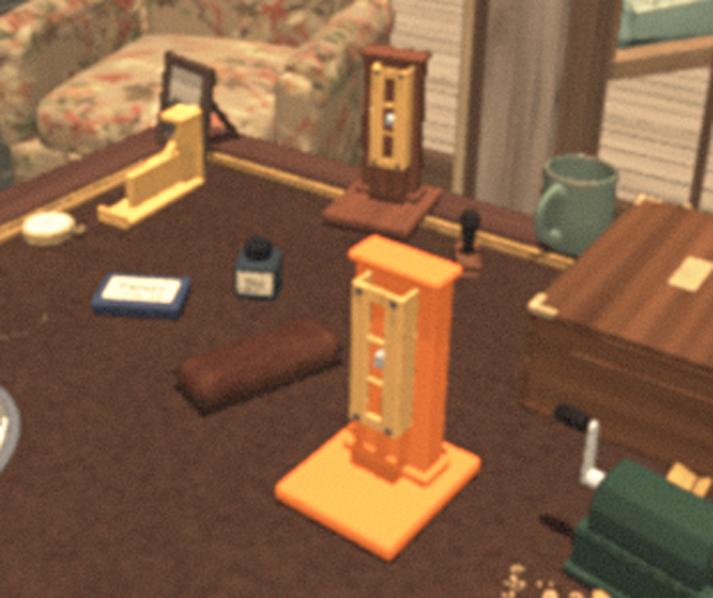

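View pics/b.png

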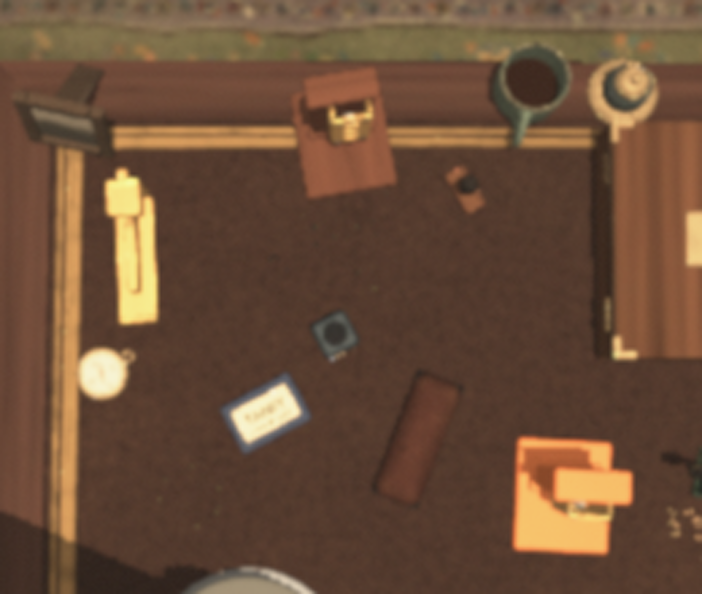

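The wooden stand (top view, about px 288,161) is the target. The loose bracket is at about (211,200) with its tall end away from the robot. The orange stand is the look-alike to avoid. Next I'll fit box models to the masks.

```bash
cat > h.py <<'E'
import numpy as np,cv2
from cell import *
from scipy.optimize import minimize
K={c:get_calibration(c) for c in("scene","top")}
def proj(c,X):
    k=K[c];p=(np.asarray(X,float)@np.array(k["R"]).T+k["t"])@np.array(k["intrinsics"]).T
    return p[:,:2]/p[:,2:]
def box(b):
    return np.array([[x,y,z] for x in b[:2] for y in b[2:4] for z in b[4:]],float)
def W(P,x,y,z,a):
    c,s=np.cos(a),np.sin(a);return P@np.array([[c,s,0],[-s,c,0],[0,0,1]])+[x,y,z]
def render(c,boxes,pose,S=4):
    im=np.zeros((420*S,560*S),np.uint8)
    for b in boxes:
        h=cv2.convexHull(np.float32((proj(c,W(box(b),*pose))+.5)*S))
        cv2.fillConvexPoly(im,np.int32(np.round(h*16)),255,shift=4)
    return cv2.resize(im,(560,420),interpolation=cv2.INTER_AREA)/255.
BR=[(-158,0,-22,22,0,8),(-124,-8,-6,6,8,52),(-8,0,-22,22,0,100),(-42,-2,-18,18,92,100),(0,12,-5,5,20,28),(0,12,-5,5,90,98)]
def iou(m,r): return np.abs(m-r).sum()/m.sum()
def best(c,names,near):
    r=[d for n in names for d in masks_of(c,n) if np.hypot(d["bbox"][0]-near[0],d["bbox"][1]-near[1])<15]
    return max(r,key=lambda d:d["conf"])["mask"].astype(float) if r else None
E
cat > f.py <<'E'
from h import *
M={}
for c in K: snapshot(c)
mb={"scene":best("scene",["bracket"],(215,202)),"top":best("top",["bracket","bracket_tab"],(210,201))}
mu={"scene":best("scene",["upright","catch"],(316,192)),"top":best("top",["catch","upright"],(288,161))}
np.savez("m.npz",**{"b"+c:mb[c] for c in K if mb[c] is not None},**{"u"+c:mu[c] for c in K if mu[c] is not None})
def fit(ms,boxes,x0,steps):
    f=lambda p:sum(iou(ms[c],render(c,boxes(p),(p[0],p[1],0,p[2]))) for c in ms if ms[c] is not None)
    b=None
    for a in(-.15,0.,.15):
        x=np.array(x0,float);x[2]+=a
        sx=np.vstack([x]+[x+np.eye(len(x))[i]*steps[i] for i in range(len(x))])
        r=minimize(f,x,method="Nelder-Mead",options=dict(initial_simplex=sx,maxiter=250,xatol=.1,fatol=1e-4))
        if b is None or r.fun<b.fun:b=r
    return b
def g(c,u,v):
    k=K[c];R=np.array(k["R"]);o=-R.T@k["t"];d=R.T@np.linalg.solve(k["intrinsics"],[u,v,1]);return (o-d*o[2]/d[2])[:2]
print(g("top",211,200),g("top",288,165))
x,y=g("top",209,181)
for ms in (mb,{"scene":mb["scene"]},{"top":mb["top"]}):
    r=fit(ms,lambda p:BR,[x-20,y,0.05],[20,20,.1]);print("bracket",np.round(r.x,3),r.fun)
ST=lambda p:[(-53,77,-55,55,0,16),(4,4+p[3],-36,36,0,199),(0,4,-22,22,60,190)]
x,y=g("top",288,165)
for ms in (mu,{"scene":mu["scene"]},{"top":mu["top"]}):
    r=fit(ms,ST,[x,y,-0.15,50],[20,20,.1,15]);print("stand",np.round(r.x,3),r.fun)
E
python3 f.py
```

```text
[502.74247185 138.10980775] [ 619.03297002 -112.63457145]
bracket [5.65899e+02 1.45597e+02 7.40000e-02] 0.308321133582607
bracket [5.64777e+02 1.48595e+02 1.05000e-01] 0.1046426312460468
bracket [5.68569e+02 1.44714e+02 6.90000e-02] 0.18309074727987829
stand [ 6.22079e+02 -1.10428e+02  1.85000e-01  4.45770e+01] 0.14970030918869798
stand [ 6.27588e+02 -1.10375e+02  2.08000e-01  3.07920e+01] 0.08028275021920125
stand [ 6.21072e+02 -1.10812e+02  1.73000e-01  4.63650e+01] 0.03336232342399325
```

```bash
cat > ov.py <<'E'
from h import *
def wire(im,c,b,pose,S,off,col):
    p=(proj(c,W(box(b),*pose))-off+.5)*S
    for i in range(8):
        for j in range(i):
            if bin(i^j).count("1")==1: cv2.line(im,tuple(int(v) for v in p[i]),tuple(int(v) for v in p[j]),col,1)
if __name__=="__main__":
    B=(566.5,146.5,0,.085);U=(623,-110.5,0,.185)
    out=[]
    for c,bb,uu in(("scene",(180,165,60,70),(285,140,66,100)),("top",(185,160,50,75),(262,130,55,60))):
        a=cv2.imread(f"pics/{c}0.png");row=[]
        for (x,y,w,h),bs,ps in((bb,BR,B),(uu,[(-53,77,-55,55,0,16),(4,48,-36,36,0,199),(0,4,-22,22,60,190),(0,0,-7,7,75,107),(0,0,-7,7,145,177)],U)):
            S=300/max(w,h)*1.3;S=min(S,290/h,395/w);t=cv2.resize(a[y:y+h,x:x+w],None,fx=S,fy=S,interpolation=2)
            for b in bs: wire(t,c,b,ps,S,(x,y),(255,0,255))
            k=np.zeros((298,398,3),np.uint8);k[:t.shape[0],:t.shape[1]]=t[:298,:398];row.append(k)
        out.append(np.hstack(row))
    cv2.imwrite("pics/ov1.png",np.vstack(out))
E
python3 ov.py
```

```text
(no output)
```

View pics/ov1.png

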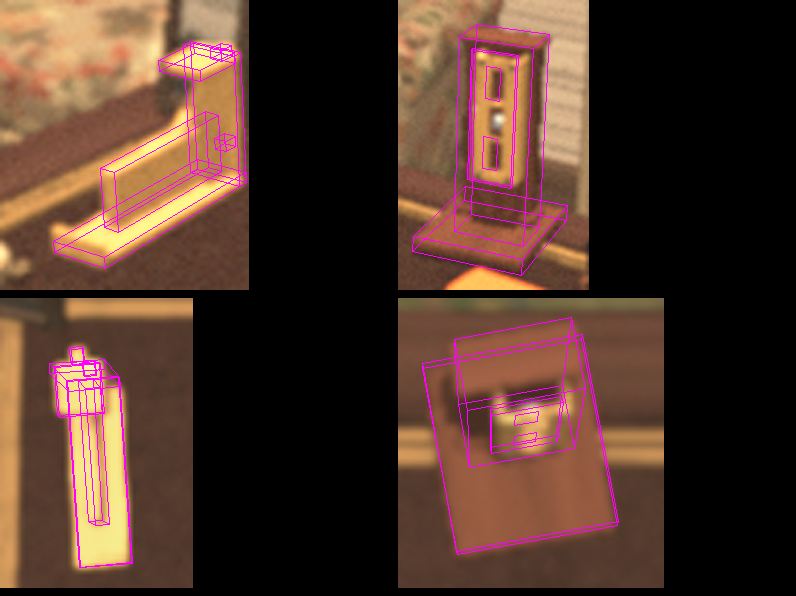

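```bash
cat > go.py <<'E'
import sys
from cell import *
import numpy as np
from scipy.spatial.transform import Rotation as Ro
def go(x,y,z,yaw):  # yaw: world angle (rad) of bracket x; tool x points opposite, tool y along bracket y
    s=state();R=Ro.from_rotvec(s["ee_rot"]);c,n=np.cos(yaw),np.sin(yaw)
    T=Ro.from_matrix(np.array([[-c,-n,0],[-n,c,0],[0,0,-1.]]))
    d=R.inv().apply(np.array([x,y,z])-s["tcp_pos"])
    print("inc",np.round(d,1),np.round((R.inv()*T).as_rotvec(),4),"t",s["clock"],"F",np.round(s["ft_force"],1),"M",np.round(s["moment"],2),"tcp",np.round(s["tcp_pos"],1),"w",s["grip_width"],s["grip_force"])
if __name__=="__main__": go(*map(float,sys.argv[1:5]))
E
python3 go.py 469 138 300 .085
```

```text
inc [-397.1 -314.8  104.7] [ 1.000e-04  0.000e+00 -4.218e-01] t 1.25 F [ 0.8 -0.7  0. ] M [-0.02  0.03 -0.05] tcp [198.3 566.3 404.7] w 0.9998743635840088 0.0
```

jog_arm(
  increments="-397 -315 105 0 0 -0.422 -1;-397 -315 105 0 0 -0.422 -1;-397 -315 105 0 0 -0.422 -1;-397 -315 105 0 0 -0.422 -1;-397 -315 105 0 0 -0.422 -1;-397 -315 105 0 0 -0.422 -1;-397 -315 105 0 0 -0.422 -1;-397 -315 105 0 0 -0.422 -1;-397 -315 105 0 0 -0.422 -1;-397 -315 105 0 0 -0.422 -1",
  newtons=40,
)

```text
clock: 2.08
tcp_pos: [415.1, 221.9, 320.7]
ee_rot: [-0.134, 3.138, 0.001]
ft_force: [0.9, 0.9, 1.1]
grip_width: 0.997
grip_force: 0.0
```

```bash
python3 go.py 469 138 300 .085
```

```text
inc [-46.5 -88.2  20.7] [0.0004 0.001  0.0004] t 2.0833 F [0.9 0.9 1.1] M [ 0.03 -0.02  0.02] tcp [415.1 221.9 320.7] w 0.9966089901819821 0.0
```

jog_arm(
  increments="-46 -88 21 0 0 0 -1;-46 -88 21 0 0 0 -1;-46 -88 21 0 0 0 -1;-46 -88 21 0 0 0 -1;-46 -88 21 0 0 0 -1",
)

```text
clock: 2.5
tcp_pos: [468.2, 139.3, 299.5]
ee_rot: [0.13, -3.138, -0.0]
ft_force: [-0.3, -0.1, 1.1]
grip_width: 1.003
grip_force: 0.0
```

```bash
python3 go.py 469 138 190 .085
```

```text
inc [ -0.8  -1.4 109.5] [ 0.0003 -0.0009 -0.0023] t 2.5 F [-0.3 -0.1  1.1] M [ 0.02  0.05 -0.05] tcp [468.2 139.3 299.5] w 1.0027587048571214 0.0
```

jog_arm(
  increments="-1 -1 40 0 0 0 -1;-1 -1 75 0 0 0 -1;-1 -1 100 0 0 0 -1;-1 -1 109 0 0 0 -1;-1 -1 109 0 0 0 -1;-1 -1 109 0 0 0 -1",
)

```text
clock: 3.0
tcp_pos: [469.1, 140.0, 192.0]
ee_rot: [-0.136, 3.138, 0.001]
ft_force: [0.7, -0.5, 0.2]
grip_width: 0.998
grip_force: 0.0
```

jog_arm(
  increments="0 0 0 0 0 0 0.3;0 0 0 0 0 0 0.7;0 0 0 0 0 0 1;0 0 0 0 0 0 1;0 0 0 0 0 0 1;0 0 0 0 0 0 1;0 0 0 0 0 0 1",
  newtons=40,
)

```text
clock: 3.58
tcp_pos: [469.2, 139.0, 191.2]
ee_rot: [-0.133, 3.138, -0.0]
ft_force: [0.1, -0.6, 2.7]
grip_width: 0.135
grip_force: 41.1
```

```bash
python3 go.py 469 138 190 .085;  python3 - <<'E'
from cell import *
import cv2
cv2.imwrite("pics/g1.png",cv2.resize(snapshot("scene")[120:280,150:360,::-1],None,fx=3,fy=3))
E
```

```text
inc [ 0.3 -1.   1.2] [-0.0001  0.0007  0.    ] t 3.5833 F [ 0.1 -0.6  2.7] M [-0.05 -0.   -0.04] tcp [469.2 139.  191.2] w 0.13458115674735335 41.100361347198486
```

View pics/g1.png

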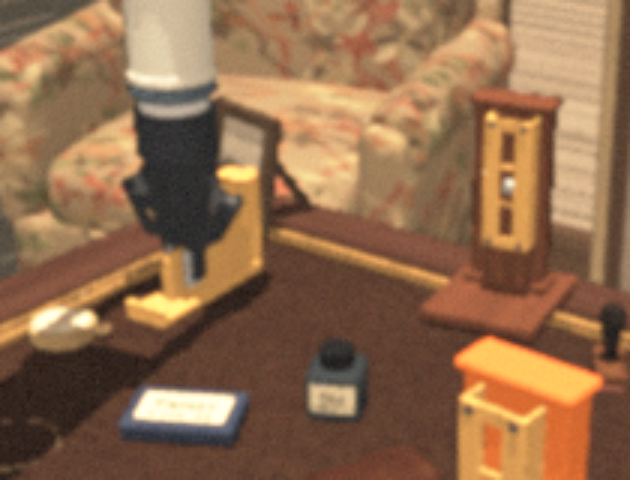

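jog_arm(
  increments="0 0 -15 0 0 0 1;0 0 -45 0 0 0 1;0 0 -80 0 0 0 1;0 0 -110 0 0 0 1;0 0 -110 0 0 0 1",
  newtons=70,
)

```text
clock: 4.05
tcp_pos: [469.9, 139.3, 307.7]
ee_rot: [-0.134, 3.129, 0.003]
ft_force: [1.3, 0.3, -1.1]
grip_width: 0.132
grip_force: 68.2
```

```bash
python3 go.py 488 -140 300 .185
```

```text
inc [   5.9 -279.9    7.2] [ 0.001   0.0101 -0.0997] t 4.05 F [ 1.3  0.3 -1.1] M [-0.01  0.01 -0.  ] tcp [469.9 139.3 307.7] w 0.13221632361236402 68.23523283004761
```

jog_arm(
  increments="2 -30 2 0 0 -0.01 1;4 -65 4 0 0 -0.02 1;5 -100 5 0 0 -0.04 1;6 -135 5 0 0 -0.05 1;6 -170 5 0 0 -0.06 1;6 -205 5 0 0 -0.08 1;6 -240 5 0 0 -0.1 1;6 -265 5 0 0 -0.1 1;6 -280 5 0 0 -0.1 1;6 -280 5 0 0 -0.1 1",
)

```text
clock: 4.88
tcp_pos: [486.5, -143.2, 293.9]
ee_rot: [0.284, -3.126, 0.0]
ft_force: [0.6, -0.1, -1.7]
grip_width: 0.13
grip_force: 68.7
```

jog_arm(
  increments="0 0 0 0 0 0 1;0 0 0 0 0 0 1",
)

```text
clock: 5.05
tcp_pos: [486.7, -139.9, 294.7]
ee_rot: [0.291, -3.127, -0.002]
ft_force: [-0.3, 0.9, -2.7]
grip_width: 0.129
grip_force: 68.7
```

```bash
python3 go.py 488 -140 267 .185
```

```text
inc [-1.2 -0.4 27.7] [ 0.0015 -0.0014  0.0004] t 5.05 F [-0.3  0.9 -2.7] M [ 0.03  0.11 -0.  ] tcp [ 486.7 -139.9  294.7] w 0.12915882231683995 68.65366101264954
```

jog_arm(
  increments="-1 0 14 0 0 0 1;-1 0 28 0 0 0 1;-1 0 28 0 0 0 1;-1 0 28 0 0 0 1",
)

```text
clock: 5.38
tcp_pos: [487.6, -139.1, 266.8]
ee_rot: [0.293, -3.126, -0.002]
ft_force: [-0.3, -0.1, -1.6]
grip_width: 0.13
grip_force: 68.6
```

```bash
cat > ov2.py <<'E'
import sys
from ov import *
off=float(sys.argv[1]);name=sys.argv[2]
s=state();t=s["tcp_pos"];r=s["ee_rot"];ph=np.arctan2(r[1],r[0])*2-np.pi
a=(ph+np.pi)%(2*np.pi)-np.pi;print(np.round(t,1),a,np.round(s["ft_force"],1),np.round(s["moment"],2))
B=(t[0]+98*np.cos(a),t[1]+98*np.sin(a),t[2]-191.2,a);U=(623,-110.5,0,.185)
row=[]
for c,(x,y,w,h) in(("scene",(260,130,100,100)),("top",(250,130,70,105))):
    S=min(395/w,580/h);im=snapshot(c)[:,:,::-1].copy()[y:y+h,x:x+w]
    im=cv2.resize(im,None,fx=S,fy=S,interpolation=2)
    raw=im.copy()
    for b in BR: wire(im,c,b,B,S,(x,y),(255,0,255))
    for b in [(-53,77,-55,55,0,16),(4,48,-36,36,0,199),(0,0,off-22,off+22,64,188),(0,0,off-7,off+7,75,107),(0,0,off-7,off+7,145,177)]: wire(im,c,b,U,S,(x,y),(0,255,0))
    if c=="scene": im=np.vstack([raw[:300],im[:300]])
    k=np.zeros((600,400,3),np.uint8);k[:min(600,len(im)),:im.shape[1]]=im[:600,:400];row.append(k)
cv2.imwrite(f"pics/{name}.png",np.hstack(row))
E
python3 ov2.py -4.5 o2
```

```text
[ 487.6 -139.1  266.8] 0.18680169097084054 [-0.3 -0.1 -1.6] [-0.03  0.11 -0.02]
```

View pics/o2.png

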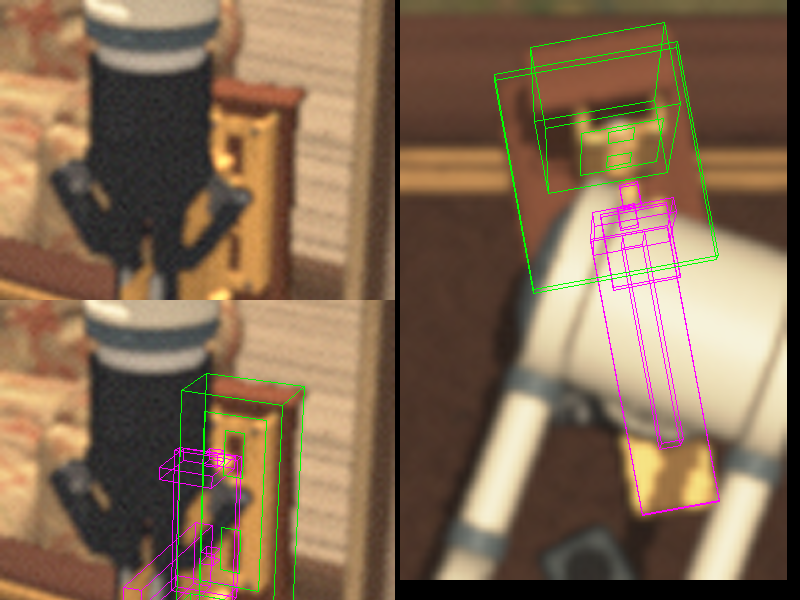

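Run:
```python
from h import *
U=(623,-110.5,0,.185)
ys=np.arange(-40,41,2.)
def prof(c,x,zs,xs=None):
    im=cv2.imread(f"pics/{c}0.png").astype(np.float32)
    P=np.array([[[x,y,z] for y in ys] for z in zs]) if xs is None else np.array([[[q,y,zs] for y in ys] for q in xs])
    p=proj(c,W(P.reshape(-1,3),*U)).reshape(P.shape[:2]+(2,)).astype(np.float32)
    v=cv2.remap(im,p[...,0],p[...,1],cv2.INTER_CUBIC);return v.mean(0)
print("y",ys.astype(int).tolist())
for n,a in(("up",(149,174)),("low",(79,104)),("between",(178,186))):
    v=prof("scene",0,np.arange(*a,2.));print(n,np.round(v[:,1]).astype(int).tolist())
for x in(-2,4,10):
    v=prof("top",x,188,[x]);print("top",x,np.round(v[:,1]).astype(int).tolist())
```

```text
y [-40, -38, -36, -34, -32, -30, -28, -26, -24, -22, -20, -18, -16, -14, -12, -10, -8, -6, -4, -2, 0, 2, 4, 6, 8, 10, 12, 14, 16, 18, 20, 22, 24, 26, 28, 30, 32, 34, 36, 38, 40]
up [59, 66, 77, 93, 114, 131, 141, 152, 158, 156, 152, 151, 149, 142, 123, 94, 70, 61, 61, 71, 93, 123, 147, 156, 158, 153, 150, 147, 134, 110, 84, 64, 63, 74, 89, 98, 97, 95, 93, 93, 95]
low [62, 67, 80, 98, 117, 132, 142, 152, 158, 158, 156, 155, 151, 143, 120, 89, 70, 62, 64, 74, 97, 128, 149, 157, 158, 155, 156, 150, 133, 108, 80, 61, 57, 60, 70, 79, 86, 89, 91, 93, 93]
between [57, 61, 73, 95, 116, 127, 142, 155, 159, 154, 143, 135, 135, 141, 147, 149, 152, 156, 159, 159, 153, 150, 153, 153, 148, 142, 145, 146, 132, 109, 80, 60, 58, 69, 85, 95, 92, 91, 90, 86, 83]
top -2 [77, 84, 89, 90, 90, 99, 127, 163, 187, 193, 185, 173, 161, 159, 159, 169, 187, 206, 218, 214, 204, 186, 176, 177, 185, 193, 196, 189, 171, 145, 107, 77, 57, 47, 48, 47, 47, 47, 47, 48, 52]
top 4 [77, 86, 90, 89, 91, 103, 133, 153, 143, 116, 85, 70, 61, 59, 61, 66, 79, 95, 111, 115, 109, 97, 79, 66, 56, 75, 116, 163, 179, 153, 113, 73, 50, 49, 48, 48, 48, 47, 47, 47, 48]
top 10 [80, 87, 89, 86, 80, 85, 99, 110, 106, 89, 68, 52, 46, 45, 45, 45, 46, 46, 46, 45, 45, 46, 47, 47, 52, 67, 101, 130, 133, 111, 80, 58, 47, 48, 47, 47, 48, 47, 46, 47, 49]
```

jog_arm(
  increments="-12 -1.3 0 0 0 0 1;-20 -1.3 0 0 0 0 1;-24 -1.3 0 0 0 0 1;-24 -1.3 0 0 0 0 1;-24 -1.3 0 0 0 0 1",
)

```text
clock: 5.9
tcp_pos: [511.8, -136.9, 267.9]
ee_rot: [0.291, -3.128, 0.0]
ft_force: [-0.6, -0.4, -1.9]
grip_width: 0.131
grip_force: 68.7
```

jog_arm(
  increments="-2 0 0 0 0 0 1;-4 0 0 0 0 0 1;-6 0 0 0 0 0 1;-8 0 0 0 0 0 1;-8 0 0 0 0 0 1;-8 0 0 0 0 0 1",
)

```text
clock: 6.4
tcp_pos: [519.6, -135.6, 267.7]
ee_rot: [0.291, -3.128, -0.0]
ft_force: [0.0, 0.4, -1.5]
grip_width: 0.128
grip_force: 68.7
```

```bash
python3 ov2.py -4.5 o3
```

```text
[ 519.6 -135.6  267.7] 0.1852358719567624 [ 0.   0.4 -1.5] [ 0.02  0.06 -0.01]
```

jog_arm(
  increments="-1 1 0 0 0 0 1;-2 1 0 0 0 0 1;-3 1 0 0 0 0 1;-4 1 0 0 0 0 1;-5 1 0 0 0 0 1;-6 1 0 0 0 0 1;-6 1 0 0 0 0 1",
)

```text
clock: 7.08
tcp_pos: [524.3, -133.8, 267.6]
ee_rot: [0.289, -3.124, -0.0]
ft_force: [-10.9, -1.2, 1.3]
grip_width: 0.129
grip_force: 69.3
```

jog_arm(
  increments="2 0 0 0 0 0 1;2 1 0 0 0 0 1;2 2 0 0 0 0 1;2 3 0 0 0 0 1;2 3.5 0 0 0 0 1;2 3.5 0 0 0 0 1",
)

```text
clock: 7.58
tcp_pos: [522.7, -131.7, 267.8]
ee_rot: [-0.286, 3.128, -0.006]
ft_force: [-0.9, -8.8, -2.9]
grip_width: 0.128
grip_force: 70.3
```

jog_arm(
  increments="0 -1 0 0 0 0 1;0 -3 0 0 0 0 1;0 -5 0 0 0 0 1;0 -6 0 0 0 0 1;0 -7 0 0 0 0 1;0 -7 0 0 0 0 1",
)

```text
clock: 8.08
tcp_pos: [524.0, -137.1, 267.6]
ee_rot: [0.291, -3.128, -0.001]
ft_force: [-0.6, -0.3, -2.4]
grip_width: 0.13
grip_force: 68.6
```

jog_arm(
  increments="0 -1 0 0 0 0 1;0 -2 0 0 0 0 1;0 -2 0 0 0 0 1;0 -2 0 0 0 0 1",
)

```text
clock: 8.42
tcp_pos: [524.3, -138.9, 267.6]
ee_rot: [0.292, -3.128, -0.002]
ft_force: [-3.1, 3.3, -1.9]
grip_width: 0.131
grip_force: 68.8
```

jog_arm(
  increments="0 1.5 0 0 0 0 1;0 3.4 0 0 0 0 1;-0.5 3.4 0 0 0 0 1;-1 3.4 0 0 0 0 1;-1.5 3.4 0 0 0 0 1;-1.5 3.4 0 0 0 0 1",
)

```text
clock: 8.92
tcp_pos: [524.4, -136.0, 267.8]
ee_rot: [0.289, -3.125, 0.0]
ft_force: [-8.5, 0.2, 0.1]
grip_width: 0.131
grip_force: 69.2
```

```bash
python3 ov2.py -6 o4; python3 go.py 524 -135 267 .185
```

```text
[ 524.4 -136.   267.8] 0.1845480000461741 [-8.5  0.2  0.1] [-0.09  1.05 -0.05]
inc [0.2 1.  0.8] [ 0.0001 -0.0031 -0.0004] t 9.0167 F [-8.8  0.2  0.2] M [-0.03  1.03 -0.07] tcp [ 524.4 -136.   267.8] w 0.12747495414437154 69.1843056678772
```

View pics/o4.png

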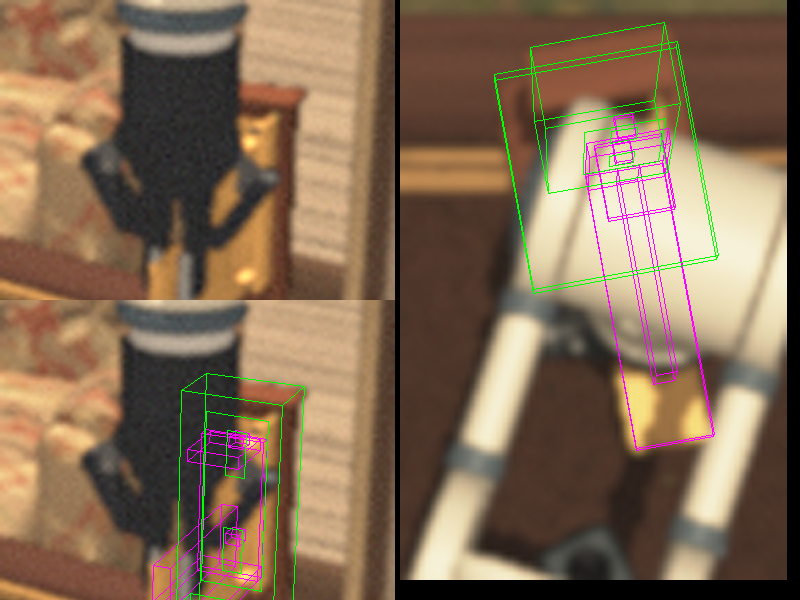

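jog_arm(
  increments="0.8 0 0 0 0 0 1;0.8 0 1 0 0 0 1;0.8 0 2 0 0 0 1;0.8 0 3 0 0 0 1;0.8 0 4 0 0 0 1;0.8 0 5 0 0 0 1;0.8 0 5 0 0 0 1",
)

```text
clock: 9.6
tcp_pos: [524.1, -136.2, 262.9]
ee_rot: [0.289, -3.127, 0.001]
ft_force: [-5.2, -1.7, -0.3]
grip_width: 0.129
grip_force: 69.1
```

jog_arm(
  increments="0 0 1 0 0 0 1;0 0 2 0 0 0 1;0 0 3 0 0 0 1;0 0 3 0 0 0 1;0 0 3 0 0 0 1",
)

```text
clock: 10.02
tcp_pos: [524.1, -136.2, 259.9]
ee_rot: [0.289, -3.127, 0.001]
ft_force: [-5.3, -0.9, -0.8]
grip_width: 0.131
grip_force: 69.1
```

jog_arm(
  increments="0 0 0.7 0 0 0 1;0 0 1.4 0 0 0 1;0 0 2 0 0 0 1;0 0 2 0 0 0 1",
)

```text
clock: 10.35
tcp_pos: [524.1, -136.2, 258.5]
ee_rot: [0.289, -3.128, 0.002]
ft_force: [-6.7, -0.6, 2.6]
grip_width: 0.132
grip_force: 69.5
```

jog_arm(
  increments="0.4 0 -0.3 0 0 0 1;0.4 0 -0.3 0 0 0 0.4;0.4 0 -0.3 0 0 0 0;0.4 0 -0.3 0 0 0 -0.3;0.4 0 -0.3 0 0 0 -0.3",
)

```text
clock: 10.77
tcp_pos: [524.2, -135.8, 258.4]
ee_rot: [-0.291, 3.127, -0.0]
ft_force: [0.4, 0.3, 0.8]
grip_width: 0.647
grip_force: 0.0
```

```bash
python3 go.py 524 -136 360 .185
```

```text
inc [ 2.000e-01 -1.000e-01 -1.016e+02] [-0.0003  0.0011  0.0004] t 10.7667 F [0.4 0.3 0.8] M [ 0.02 -0.06  0.05] tcp [ 524.2 -135.8  258.4] w 0.6472199977825022 0.0
```

jog_arm(
  increments="0 0 -20 0 0 0 -0.3;0 0 -55 0 0 0 -0.3;0 0 -90 0 0 0 -0.3;0 0 -113 0 0 0 0.5;-30 0 -113 0 0 0 1;-60 0 -113 0 0 0 1;-74 0 -113 0 0 0 1;-74 0 -113 0 0 0 1;-74 0 -113 0 0 0 1",
)

```text
clock: 11.52
tcp_pos: [597.0, -122.1, 370.3]
ee_rot: [0.292, -3.127, -0.001]
ft_force: [0.5, -0.3, -0.9]
grip_width: 0.003
grip_force: 0.0
```

```bash
python3 go.py 524 -136 360 .185
python3 - <<'E'
from h import *
cv2.imwrite("pics/g5.png",cv2.resize(snapshot("scene")[130:260,240:380,::-1],None,fx=4,fy=4,interpolation=2))
E
```

```text
inc [74.3 -0.2 10.4] [ 0.0004 -0.0013  0.001 ] t 11.5167 F [ 0.5 -0.3 -0.9] M [-0.03 -0.05 -0.02] tcp [ 597.  -122.1  370.3] w 0.0028887151997922422 0.0
```

View pics/g5.png

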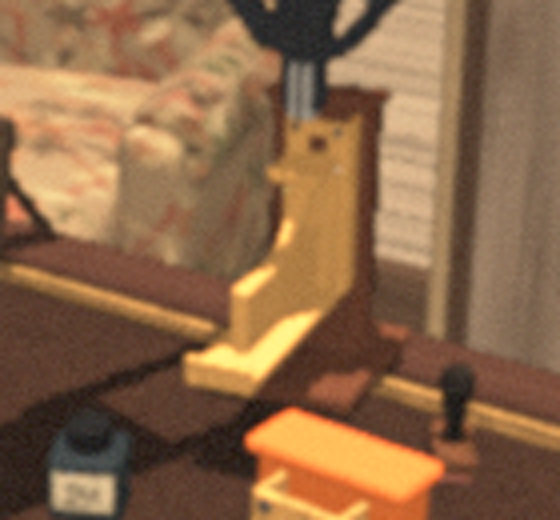

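The bracket hangs hooked on the strip with its tab at about (310,165) and the shut fingertips above it, so I'll press.

jog_arm(
  increments="0 0 12 0 0 0 1;0 0 24 0 0 0 1;0 0 27 0 0 0 1;0 0 29 0 0 0 1;0 0 30 0 0 0 1;0 0 31 0 0 0 1;0 0 31 0 0 0 1",
)

```text
clock: 12.15
tcp_pos: [596.7, -122.3, 340.3]
ee_rot: [-0.29, 3.128, -0.0]
ft_force: [0.5, 0.2, 0.8]
grip_width: 0.002
grip_force: 0.0
```

jog_arm(
  increments="0 0 0.5 0 0 0 1;0 0 1 0 0 0 1;0 0 1.5 0 0 0 1;0 0 2 0 0 0 1;0 0 2 0 0 0 1",
)

```text
clock: 12.57
tcp_pos: [596.8, -122.3, 338.4]
ee_rot: [-0.29, 3.128, -0.0]
ft_force: [0.7, -0.2, 1.3]
grip_width: 0.001
grip_force: 0.4
```

jog_arm(
  increments="0 0 0.5 0 0 0 1;0 0 1 0 0 0 1;0 0 1.5 0 0 0 1;0 0 2 0 0 0 1;0 0 2 0 0 0 1",
)

```text
clock: 12.98
tcp_pos: [596.6, -122.3, 337.9]
ee_rot: [-0.29, 3.126, -0.001]
ft_force: [-2.2, 0.5, 7.7]
grip_width: -0.001
grip_force: 3.7
```

jog_arm(
  increments="0 0 0.4 0 0 0 1;0 0 0.8 0 0 0 1;0 0 1.2 0 0 0 1;0 0 1.2 0 0 0 1",
)

```text
clock: 13.32
tcp_pos: [596.5, -122.4, 337.2]
ee_rot: [-0.29, 3.126, -0.002]
ft_force: [-3.0, -0.2, 8.9]
grip_width: 0.002
grip_force: 4.4
```

jog_arm(
  increments="0 0 0.6 0 0 0 1;0 0 1.2 0 0 0 1;0 0 1.8 0 0 0 1;0 0 1.8 0 0 0 1",
)

```text
clock: 13.65
tcp_pos: [596.5, -122.5, 335.7]
ee_rot: [-0.29, 3.125, -0.003]
ft_force: [-2.8, 0.5, 9.5]
grip_width: -0.002
grip_force: 4.9
```

jog_arm(
  increments="0 0 0.6 0 0 0 1;0 0 1.2 0 0 0 1;0 0 1.8 0 0 0 1;0 0 1.8 0 0 0 1",
)

```text
clock: 13.98
tcp_pos: [596.7, -122.3, 332.4]
ee_rot: [-0.29, 3.126, -0.001]
ft_force: [-0.3, -0.0, -0.0]
grip_width: 0.003
grip_force: 0.0
```

The force dropped to zero, so the tongue has passed the catch. I'll follow down to check the tab height and that it is firm at about 155.

jog_arm(
  increments="0 0 1 0 0 0 1;0 0 2 0 0 0 1;0 0 3 0 0 0 1;0 0 4 0 0 0 1;0 0 5 0 0 0 1;0 0 5 0 0 0 1",
)

```text
clock: 14.48
tcp_pos: [596.5, -122.2, 327.9]
ee_rot: [-0.29, 3.127, -0.001]
ft_force: [-4.2, 1.0, 8.9]
grip_width: -0.001
grip_force: 4.4
```

jog_arm(
  increments="0 0 0.5 0 0 0 1;0 0 0.8 0 0 0 1;0 0 0.8 0 0 0 1",
)

```text
clock: 14.73
tcp_pos: [596.4, -122.2, 327.8]
ee_rot: [-0.29, 3.127, -0.001]
ft_force: [-5.1, 1.4, 10.9]
grip_width: -0.002
grip_force: 5.6
```

jog_arm(
  increments="0 0 -20 0 0 0 1;0 0 -55 0 0 0 1;40 0 -90 0 0 0 1;80 0 -110 0 0 0 1;110 0 -110 0 0 0 1;140 0 -110 0 0 0 1;150 0 -110 0 0 0 1;150 0 -110 0 0 0 1",
)

```text
clock: 15.4
tcp_pos: [447.6, -150.2, 436.2]
ee_rot: [-0.288, 3.127, -0.002]
ft_force: [1.3, -0.2, -0.1]
grip_width: -0.001
grip_force: 0.0
```

```bash
cat > ov3.py <<'E'
from ov import *
a=.185;U=(623,-110.5,0,a);B=(623+6*np.sin(a),-110.5-6*np.cos(a),55,a);row=[]
for c,(x,y,w,h) in(("scene",(240,130,100,110)),("top",(240,130,80,110))):
    S=4;im=cv2.resize(snapshot(c)[y:y+h,x:x+w,::-1],None,fx=S,fy=S,interpolation=2);raw=im.copy()
    for b in BR: wire(im,c,b,B,S,(x,y),(255,0,255))
    row+= [raw,im] if c=="scene" else []
cv2.imwrite("pics/o6.png",np.hstack(row)[:,:800])
s=state();print(s["clock"],s["tcp_pos"],s["ft_force"])
E
python3 ov3.py
```

```text
15.5 [ 449.58685089 -149.90297087  435.01138866] [ 0.18796178  0.54740021 -0.51979394]
```

View pics/o6.png

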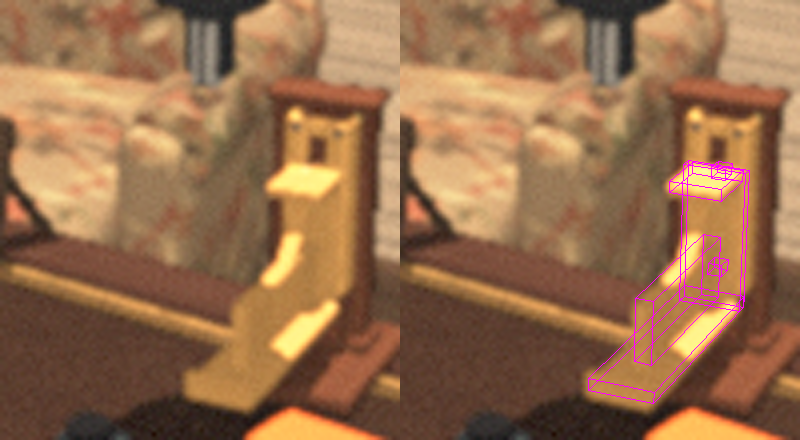

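```bash
cat > fit2.py <<'E'
import h
from h import *
from scipy.spatial.transform import Rotation as Ro
snapshot("scene")
m=max((d for d in masks_of("scene","bracket") if abs(d["bbox"][0]-315)<40),key=lambda d:d["conf"]);print(m["conf"],np.round(m["bbox"]))
m=m["mask"].astype(float)
def W2(P,x,y,z,a,p): return Ro.from_euler("ZY",[a,p]).apply(P)+[x,y,z]
h.W=W2
f=lambda q:iou(m,render("scene",BR[:4]+[(-30,-8,-6,6,52,60)],(q[0],q[1],q[2],.185,q[3])))
for p0 in(-.05,0,.05):
    x=np.array([624,-116.5,55,p0]);sx=np.vstack([x]+[x+d for d in np.diag([4,4,4,.04])])
    r=minimize(f,x,method="Nelder-Mead",options=dict(initial_simplex=sx,maxiter=250,fatol=1e-4));print(np.round(r.x,3),r.fun)
E
python3 fit2.py
```

```text
0.8 [306. 201.  41.  60.]
[ 6.22662e+02 -1.15305e+02  5.50060e+01 -2.30000e-02] 0.11694864945087564
[ 6.26052e+02 -1.12508e+02  5.29240e+01 -2.80000e-02] 0.11449024845913432
[ 6.28214e+02 -1.10946e+02  5.10930e+01 -2.10000e-02] 0.11306898538578387
```

```bash
python3 -c "
from cell import *
print(finish_job())"
```

```text
the job is handed in; nothing more can be done
None
```

The bracket is hooked into the wooden stand's strip and pressed home: the catch gave way at about 10 N and the tab then stopped firm at about 155 mm. I handed the job in at about 16 s with the gripper clear and no other objects touched; a camera fit put the hang within about 1.5° of level (free end slightly low), and I did not test the lock by lifting.

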